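Take the charged hot-air gun and aim it at the doughnuts

TASK

Two identical cordless hot-air guns hang nozzle down in the bench stand; only the one with its battery inside, clearly the heavier, is ready for use. Find it by feeling its weight, draw it up out of its hole, turn it to a slant about halfway between straight down and level, and finish while holding it still in the gripper, raised clear of everything, aimed at the middle of the box of doughnuts with the nozzle mouth about 10 cm from them. Leave the lighter gun in its hole, do not touch the doughnuts or their box with the gun, and disturb nothing else.

Things in the scene. Friction and masses are not known exactly. Their poses are not given: they have to be found in the camera images.
- gun_p: one of two look-alike grey and black hot-air guns. Barrel along own z, blows to -z: nozzle 36 mm across from z = -70 to 0; collar 53 mm across, z = 0 to 35; box-shaped housing 60 (x) by 50 (y) mm with flat flanks, z = 35 to 120 mm (its rear end). Handle to -x, 34 to 44 mm wide (y), z = 52 to 102, ends 128 mm from the axis. Origin on the barrel axis at the collar's lower face (the shoulder)
- gun_q: the other gun, same shape, size and origin as gun_p. Either may stand in either hole, upright, nozzle down through the hole, shoulder on the plate, handle out to a long side of the stand. One has its battery inside and weighs 0.74 to 0.86 kg, the other's is out and it weighs 0.38 to 0.46 kg; only the weight tells them apart
- gun_p_mouth (a point): centre of gun_p's nozzle mouth, 70 mm below the shoulder. Best grip on either gun: across the 50 mm flanks, pads about 18 mm below the flat rear end (z = 102 mm); much deeper, the linkage above the pads may meet the housing
- gun_q_mouth (a point): centre of gun_q's nozzle mouth
- gun_p_aim (a point): the point 100 mm straight ahead of gun_p's nozzle mouth (170 mm from the shoulder, on the barrel axis): where its air would land
- gun_q_aim (a point): the same point, 100 mm ahead of the mouth, for gun_q
- stand: fixed aluminium bench stand, 240 mm (x) by 100 mm (y), 100 mm high, open at its two long sides: a 12 mm top plate with two through holes 42 mm across, centred at x = -70 and +70 mm; origin at the centre of its underside, on the table
- box: fixed sheet pan 295 mm (x) by 215 mm (y) carrying an open cardboard box, 270 by 185 mm, rim 54 mm above the table, with six chocolate doughnuts, 80 mm across, in 3 by 2; origin at the centre of the underside
- box_mid (a point): the middle of the box of doughnuts, at the height of the doughnuts' tops, 39 mm above the table
- spatula: spatula 180 mm long lying between the stand and the box, about along x; a bystander, to be left where it is
- tape: standing-flat roll of tape, 68 mm across, 24 mm high; origin centre of underside; a bystander, to be left where it is
- jar: small jar 52 mm across, 75 mm high; origin centre of underside; a bystander, to be left where it is
- tub: white tub with red lid, 126 mm across, 102 mm high, at the left side; origin centre of underside; a bystander, to be left where it is
- cup: steel cup 72 mm across, 85 mm high, at the right side; origin centre of underside; a bystander, to be left where it is

How it is judged:
On the way:
1. the heavier gun is drawn out of its hole, held by the fingers, its nozzle mouth above the stand's plate (((contact force between the fingers and gun_p above 1 N and contact force between gun_p and stand below 0.1 N and contact force between gun_q and stand between 2 and 6 N and z of gun_p_mouth in the frame of stand above 0.102 m) or (contact force between the fingers and gun_q above 1 N and contact force between gun_q and stand below 0.1 N and contact force between gun_p and stand between 2 and 6 N and z of gun_q_mouth in the frame of stand above 0.102 m))), for 0.1 s.
At the end, for the whole second after the job is handed in: Heavier gun still, held by fingers alone: barrel 30 to 60 deg from vertical, mouth over 75 mm above the table, the point 100 mm ahead of it within 45 mm of the box's middle at doughnut tops. Lighter gun (under 6 N on the stand) upright in its hole, within 12 mm of its start, untouched (((contact force between the fingers and gun_p above 1 N and contact force between gun_p and stand below 0.1 N and contact force between gun_q and stand between 2 and 6 N and height (world z) of gun_p_mouth above 0.075 m and distance between gun_p_aim and box_mid below 0.045 m and angle between gun_p's own z axis and vertical between 0.52 and 1.05 rad and linear speed of gun_p below 0.03 m/s and angular speed of gun_p below 0.2 rad/s and contact force between gun_p and box below 0.1 N and contact force between each of gun_p, the fingers and gun_q below 0.1 N and contact force between gun_p and spatula below 0.1 N and contact force between gun_p and tape below 0.1 N and contact force between gun_p and jar below 0.1 N and contact force between gun_p and tub below 0.1 N and contact force between gun_p and cup below 0.1 N and distance of gun_q from where it was at the start of the episode below 0.012 m and angle between gun_q's own z axis and vertical below 0.1 rad) or (contact force between the fingers and gun_q above 1 N and contact force between gun_q and stand below 0.1 N and contact force between gun_p and stand between 2 and 6 N and height (world z) of gun_q_mouth above 0.075 m and distance between gun_q_aim and box_mid below 0.045 m and angle between gun_q's own z axis and vertical between 0.52 and 1.05 rad and linear speed of gun_q below 0.03 m/s and angular speed of gun_q below 0.2 rad/s and contact force between gun_q and box below 0.1 N and contact force between each of gun_q, the fingers and gun_p below 0.1 N and contact force between gun_q and spatula below 0.1 N and contact force between gun_q and tape below 0.1 N and contact force between gun_q and jar below 0.1 N and contact force between gun_q and tub below 0.1 N and contact force between gun_q and cup below 0.1 N and distance of gun_p from where it was at the start of the episode below 0.012 m and angle between gun_p's own z axis and vertical below 0.1 rad))); the arm keeps its last pose, push and grip.
It fails at once if a gun touches the doughnuts or their box (over 1 N) (contact force between any of gun_p, gun_q and box above 1 N).
It fails at once if a bystander is moved more than 30 mm (distance of any of spatula, tape, jar, tub, cup from where it was at the start of the episode above 0.03 m).
It also fails if it takes over 48 s, if anything falls off the work surface, if the arm or the gripper's body presses on something with over 40 N, if the wrist force passes 120 N, or if a joint passes its speed limit or range.

ROBOT

A 6-joint arm with a two-finger parallel gripper is mounted at the origin on the work surface. World frame = base frame: x ahead of the robot, y to its left, z up, the work surface at z = 0. Lengths are in m, angles in rad, forces in N, time in s.
With the tool pointing down it reaches from about 0.425 to 0.925 m from the base axis. Payload 12.5 kg.
Tool frame: the origin (TCP) lies midway between the tips of the shut fingers; the grasp point (between the pads) lies 19 mm behind it (arm.grip_point_offset is the distance from the TCP to the grasp point, in m); z points along the fingers, y is the line along which they close (so a half turn about z gives the same grasp; the last joint's range is limited). The gripper opens to 85 mm and grips with 20 to 120 N. Pads are 22 mm wide; open, the fingers measure 114 mm over their backs; the gripper's body (76 mm by 85 mm) begins 54 mm behind the grasp point. The pads swing forward as they close: fully open they stand 13 mm farther back than shut.
Start: joints at [1.084, 0.491, 1.559, -0, 1.092, -0.106], TCP at [0.232, 0.58, 0.231] pointing down, gripper open.
Joint ranges: [-3.1, 3.1], [-0.84, 2.19], [0.05, 2.79], [-1.13, 4.28], [0.06, 2.93], [-2.69, 2.69]. Speed limits (rad/s): [2.22, 2.22, 2.79, 3.14, 3.14, 3.14].

INTERFACE

Orientations are given as a unit quaternion [x, y, z, w].
In Python, from rig import arm, optics gives the robot as it stands.
- The arm moves only by the shell command python3 -m creep 'ROWS' [OPENING] [FORCE]. ROWS is text: rows parted by semicolons, each of 6 numbers parted by spaces: the shift along the tool's x, y, z normalised to -1 to 1, where 1 is 150 mm, then the turn, a rotation vector about the tool's x, y, z normalised to -1 to 1, where 1 is 60 degrees. A call has 1 to 5 rows; each row is the pose to reach, as a shift and turn from the pose commanded when the call began, along the tool's axes at that moment; what a row does not reach only later rows make up. A row lasts 1/8 s, in which the tool goes at most 62.5 mm and 10.7 degrees, less where a joint would pass 70% of its speed; a pose out of reach is approached as far as the arm can. A call with a number of a shift or a turn outside -1 to 1 is refused whole. A call with a gripper value outside its range is refused whole. OPENING is the opening, from -1 (shut) to 1 (fully open), set as the call begins (- or left out, the last holds). The fingers move at their own pace and stop on an object; FORCE is the grip in N (left out, the last holds). Time passes only in rows, so rows that repeat a pose let the fingers close. It gives the time, the measured TCP pose, the force, the opening and the grip force at its end, in the units of the state.
- arm.observe(): the state, without advancing time (a new reading comes with each control period).
- optics.snapshot(name): name is "scene" or "top" or "wrist"; returns (picture, depth): 384x512x3 uint8, red, green, blue; 384x512 float32, m along the optical axis (not along the pixel's ray), 0 where there is no reading.
- optics.camera_model(name): a dict with "camera_matrix" (3x3 intrinsics, pixels), "extrinsics" (4x4, takes a point from camera to world coordinates); the wrist camera has in their place "T_tool_cam" (4x4, takes a point from camera to tool coordinates, whose origin is the TCP and whose axes are the flange's). Camera axes: x right, y down, z forward; pixel columns grow to the right and rows downward; lengths in m; the calibration is good to about 2 mm. A picture is of the moment at which its call begins: read the wrist's pose just before it. camera_model takes no time and is no camera call.
- arm.close_job(): hands the job in; it is judged then, once.
The state is a dict: "t": time; "qpos": joint angles; "joint_velocities": joint speeds; "effort": joint torques, N m; "tool_pos": TCP position; "eef_rot": TCP orientation; "force": force on the tool from outside, world axes, zero at the start; "wrist_torque": the same for the moment, N m; "finger_gap": finger opening in m; "gripper_force": force on a finger pad.
Only numpy, scipy, OpenCV 4.12 (cv2) and the standard library are available. Lean on these libraries where they do the work, as an engineer would, in place of code of your own. Each camera call takes 0.05 s, during which the arm holds its last target. There are 200 camera calls.

## Working session

There is one attempt and no reset: what is moved stays moved. The work goes in short steps, Python scripts to look and compute and a shell command to move; the robot and the scene stay as the last step left them, time stands still between calls to the robot, and variables do not carry over. Pictures are saved under pics/ and viewed, at most 10 in all, crops included, and the job is handed in when it is done.

```bash
mkdir -p pics; ls
python3 - <<'E'
from rig import arm, optics
import cv2,numpy as np
print(arm.observe())
for n in("scene","top"):
    p,d=optics.snapshot(n); cv2.imwrite(f"pics/{n}0.png",p[:,:,::-1]); np.save(f"pics/{n}0.npy",d); print(n,optics.camera_model(n))
print(optics.camera_model("wrist"))
E
```

```text
pics
{'t': 0.0, 'qpos': array([ 1.08439716e+00,  4.91561423e-01,  1.55942881e+00,  9.32378446e-06,
        1.09169802e+00, -1.05610614e-01]), 'joint_velocities': array([-8.18562652e-04, -5.55633075e-04, -3.77597660e-05, -2.49470266e-03,
       -8.17145872e-04,  3.93507377e-04]), 'effort': array([ 2.29277139e-03, -6.18462539e+01, -2.61597687e+01, -6.46455902e-06,
        4.02117046e-03,  1.25317101e-06]), 'tool_pos': array([0.23216501, 0.5800482 , 0.23073369]), 'eef_rot': array([ 1.89248145e-01,  9.81929142e-01, -5.22770179e-04, -1.63750090e-04]), 'force': array([ 0.00799119, -0.26716259,  0.29809943]), 'wrist_torque': array([-0.02369564,  0.02571505, -0.00125964]), 'gripper_force': 0.0, 'finger_gap': 0.08570500479832223}
scene {'camera_matrix': array([[389.08761492,   0.        , 258.27182155],
       [  0.        , 389.08761492, 191.873208  ],
       [  0.        ,   0.        ,   1.        ]]), 'extrinsics': array([[ 0.65957149,  0.57714812, -0.48152414,  1.1255131 ],
       [ 0.75160969, -0.50050536,  0.42962455, -0.47287352],
       [ 0.00695159, -0.64528632, -0.76390919,  0.9051
[... 335 characters left out ...]
991155,  0.01160688, -0.00649403,  0.01129869],
       [ 0.00472614, -0.14632172, -0.98922577,  1.47747858],
       [ 0.        ,  0.        ,  0.        ,  1.        ]])}
{'camera_matrix': array([[301.33053656,   0.        , 256.57634333],
       [  0.        , 301.33053656, 193.04039115],
       [  0.        ,   0.        ,   1.        ]]), 'T_tool_cam': array([[-4.96380527e-04, -9.55581051e-01, -2.94728024e-01,
         7.56631872e-02],
       [ 9.99999575e-01, -7.03257054e-04,  5.95935184e-04,
        -4.59052316e-04],
       [-7.76733932e-04, -2.94727603e-01,  9.55580994e-01,
        -1.40770253e-01],
       [ 0.00000000e+00,  0.00000000e+00,  0.00000000e+00,
         1.00000000e+00]])}
```

View pics/scene0.png

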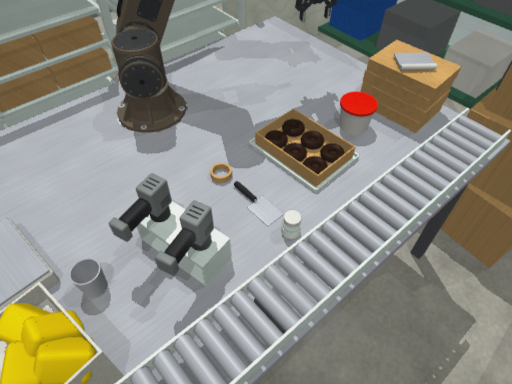

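View pics/top0.png

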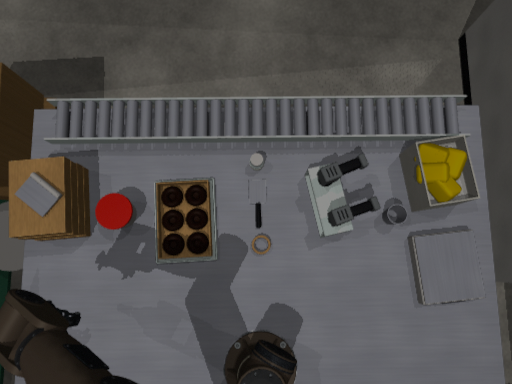

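The scene view shows the two guns in the stand at around (155,205) and (200,240). In the top view, the housings are near (330,173) and (340,213) with handles pointing right (-y). The box is at (186,220), and the spatula, tape and jar lie between box and stand.

```bash
cat > h.py <<'E'
import numpy as np,cv2
from rig import arm,optics
from scipy.spatial.transform import Rotation as R
def cloud(n,d):
    m=optics.camera_model(n);K=m["camera_matrix"];T=m["extrinsics"]
    v,u=np.mgrid[:d.shape[0],:d.shape[1]]
    P=np.stack([(u-K[0,2])/K[0,0]*d,(v-K[1,2])/K[1,1]*d,d],-1)@T[:3,:3].T+T[:3,3]
    P[d==0]=np.nan
    return P
E
python3 - <<'E'
from h import *
for n in("top","scene"):
    P=cloud(n,np.load(f"pics/{n}0.npy"))
    X,Y,Z=np.moveaxis(P,-1,0)
    reg=(X>.2)&(X<.75)&(Y<-.05)&(Y>-.45)
    def comps(lo,hi,reg,mn,nm):
        m=(reg&(Z>lo)&(Z<hi)).astype(np.uint8)
        c,l,s,ce=cv2.connectedComponentsWithStats(m)
        for i in range(1,c):
            if s[i,4]>=mn:
                q=P[l==i]; r=cv2.minAreaRect(q[:,:2].astype(np.float32))
                print(n,nm,s[i,4],"med z %.3f"%np.median(q[:,2]),"rect c",np.round(r[0],4),"sz",np.round(r[1],3),"ang %.1f"%r[2])
    comps(.212,.235,reg,30,"rear")
    comps(.14,.235,reg,60,"gun")
    comps(.09,.11,reg,60,"plate")
    comps(.05,.06,(X>.3)&(X<.8)&(Y>.08)&(Y<.5),20,"boxrim")
    comps(.01,.12,(X>.2)&(X<.75)&(Y<.5)&(Y>-.5),25,"all")
E
```

```text
top rear 287 med z 0.219 rect c [ 0.6423 -0.2306] sz [0.05  0.061] ang 21.9
top rear 298 med z 0.219 rect c [ 0.5056 -0.2598] sz [0.049 0.059] ang 17.7
top gun 734 med z 0.200 rect c [ 0.6595 -0.2766] sz [0.05  0.159] ang 21.2
top gun 719 med z 0.200 rect c [ 0.5205 -0.3068] sz [0.05  0.159] ang 18.3
top plate 1317 med z 0.099 rect c [ 0.5741 -0.2448] sz [0.24  0.102] ang 12.2
top boxrim 36 med z 0.053 rect c [0.6198 0.1808] sz [0.074 0.021] ang 20.2
top boxrim 40 med z 0.054 rect c [0.6144 0.3608] sz [0.025 0.071] ang 73.5
top boxrim 24 med z 0.054 rect c [0.5405 0.1766] sz [0.068 0.004] ang 1.2
top boxrim 34 med z 0.054 rect c [0.4513 0.3539] sz [0.067 0.005] ang 1.2
top boxrim 22 med z 0.054 rect c [0.4438 0.1727] sz [0.063 0.004] ang 2.8
top boxrim 33 med z 0.053 rect c [0.3796 0.3083] sz [0.088 0.014] ang 84.8
top all 201 med z 0.072 rect c [0.7196 0.0058] sz [0.049 0.049] ang 48.9
top all 1372 med z 0.099 rect c [ 0.5741 -0.2449] sz [0.24  0.102] ang 12.2
top all 3506 med z 0.034 rect c [0.5157 0.2675] sz [0.301 0.221] ang 2.4
top all 677 med z 0.101 rect c [0.541  0.4661] sz [
[... 846 characters left out ...]
 0.191] ang 2.8
scene boxrim 57 med z 0.056 rect c [0.5631 0.4609] sz [0.096 0.033] ang 29.5
scene all 940 med z 0.086 rect c [0.5431 0.4653] sz [0.127 0.069] ang 0.1
scene all 4260 med z 0.035 rect c [0.5179 0.2656] sz [0.304 0.223] ang 3.1
scene all 228 med z 0.022 rect c [ 0.4262 -0.0069] sz [0.067 0.067] ang 19.1
scene all 156 med z 0.018 rect c [0.5333 0.0016] sz [0.091 0.019] ang 1.3
scene all 1021 med z 0.100 rect c [ 0.5239 -0.2564] sz [0.133 0.102] ang 12.8
scene all 435 med z 0.066 rect c [0.7263 0.0036] sz [0.05  0.047] ang 89.8
scene all 1297 med z 0.099 rect c [ 0.6658 -0.2262] sz [0.061 0.101] ang 12.6
scene all 876 med z 0.056 rect c [ 0.5229 -0.4719] sz [0.056 0.075] ang 89.9
```

The stand's centre is (0.575,-0.245), rotated 12.3°, and both gun housings agree with the hole positions. The far gun's housing is at (0.644,-0.231) with flanks at 21.6°, the near gun's at (0.508,-0.2605) with flanks at 18.4°. The box centre is (0.517,0.267). I'll start by carrying the tool toward the far gun.

```bash
python3 -m creep '-1 -.88 -.47 0 0 0; -1 -.88 -.47 0 0 0; -1 -.88 -.47 0 0 0; -1 -.88 -.47 0 0 0' 1 120; for i in 1 2 3; do :; done; python3 -m creep '-1 -.88 0 0 0 0; -1 -.88 0 0 0 0; -1 -.88 0 0 0 0; -1 -.88 0 0 0 0'; python3 -m creep '-1 -.88 0 0 0 0; -1 -.88 0 0 0 0; -1 -.88 0 0 0 0; -1 -.88 0 0 0 0'; python3 -m creep '-1 -.88 0 0 0 0; -1 -.88 0 0 0 0; -1 -.88 0 0 0 0; -1 -.88 0 0 0 0'; python3 -m creep '-.56 -.48 0 0 0 .15; -.56 -.48 0 0 0 .32; -.56 -.48 0 0 0 .5; -.56 -.48 0 0 0 .67; -.56 -.48 0 0 0 .777'; python3 -c "
from h import *
s=arm.observe();print(s);M=R.from_quat(s['eef_rot']).as_matrix();print(M.round(4))"
```

```text
t: 0.6
tool_pos: [0.3235, 0.3998, 0.3029]
eef_rot: [0.19, 0.982, 0.0, 0.0]
force: [0.2, 0.5, -0.9]
finger_gap: 0.0852
gripper_force: 0.0
t: 1.1
tool_pos: [0.4137, 0.221, 0.3017]
eef_rot: [0.191, 0.982, -0.0, -0.0]
force: [0.1, -0.7, 0.2]
finger_gap: 0.0855
gripper_force: 0.0
t: 1.6
tool_pos: [0.5039, 0.0433, 0.3013]
eef_rot: [0.191, 0.982, -0.0, -0.0]
force: [-0.3, 0.4, 0.0]
finger_gap: 0.0854
gripper_force: 0.0
t: 2.1
tool_pos: [0.5941, -0.1344, 0.3008]
eef_rot: [0.19, 0.982, 0.0, -0.001]
force: [-1.1, 1.6, -0.3]
finger_gap: 0.0855
gripper_force: 0.0
t: 2.72
tool_pos: [0.6445, -0.2288, 0.3016]
eef_rot: [0.564, 0.826, 0.0, -0.001]
force: [0.4, 0.4, 0.5]
finger_gap: 0.0849
gripper_force: 0.0
{'t': 2.725, 'qpos': array([-4.37785688e-01,  5.26445488e-01,  1.30428772e+00,  4.91674190e-04,
        1.31183798e+00, -8.11096703e-01]), 'joint_velocities': array([ 3.23731978e-03, -3.26425271e-03,  1.51614155e-03,  3.39482980e-05,
       -8.24881115e-04,  8.63606912e-01]), 'effort': array([-2.46231537e-01, -6.69796801e+01, -2.93085355e+01, -3.09164905e-03,
        5.87746254e-04, -1.03854306e+00]), 'tool_pos': array([ 0.6445038 , -0.2287823 ,  0.30155943]), 'eef_rot': array([ 5.63656310e-01,  8.26009243e-01,  1.56126896e-04, -5.21022213e-04]), 'force': array([0.36279108, 0.43917647, 0.45085299]), 'wrist_torque': array([ 0.07068803,  0.00011587, -0.00269716]), 'gripper_force': 0.0, 'finger_gap': 0.08490226961264051}
[[-3.646e-01  9.312e-01 -7.000e-04]
 [ 9.312e-01  3.646e-01  8.000e-04]
 [ 1.000e-03 -3.000e-04 -1.000e+00]]
```

Run:
```python
from h import *
s=arm.observe();p,d=optics.snapshot("wrist");cv2.imwrite("pics/w1.png",p[:,:,::-1])
m=optics.camera_model("wrist");K=m["camera_matrix"];M=np.eye(4);M[:3,:3]=R.from_quat(s['eef_rot']).as_matrix();M[:3,3]=s['tool_pos'];T=M@m["T_tool_cam"]
v,u=np.mgrid[:384,:512];P=np.stack([(u-K[0,2])/K[0,0]*d,(v-K[1,2])/K[1,1]*d,d],-1)@T[:3,:3].T+T[:3,3]
Z=P[...,2];mk=((d>0)&(Z>.212)&(Z<.228)&(np.hypot(P[...,0]-.644,P[...,1]+.231)<.06)).astype(np.uint8)
c,l,st,_=cv2.connectedComponentsWithStats(mk)
for i in range(1,c):
    if st[i,4]>200:
        q=P[l==i];r=cv2.minAreaRect(q[:,:2].astype(np.float32));print(st[i],np.median(q[:,2]).round(4),np.round(r[0],4),np.round(r[1],4),r[2])
mk=((d>0)&(Z>.14)&(Z<.228)&(np.hypot(P[...,0]-.664,P[...,1]+.2765)<.1)).astype(np.uint8)
c,l,st,_=cv2.connectedComponentsWithStats(mk)
for i in range(1,c):
    if st[i,4]>200:
        q=P[l==i];r=cv2.minAreaRect(q[:,:2].astype(np.float32));print('gun',st[i],np.round(r[0],4),np.round(r[1],4),r[2])
```

```text
[ 223  166   65   71 4362] 0.2181 [ 0.6437 -0.2317] [0.05   0.0586] 21.243886947631836
gun [ 223  151   65  170 8445] [ 0.6613 -0.277 ] [0.0501 0.1563] 21.203372955322266
```

View pics/w1.png

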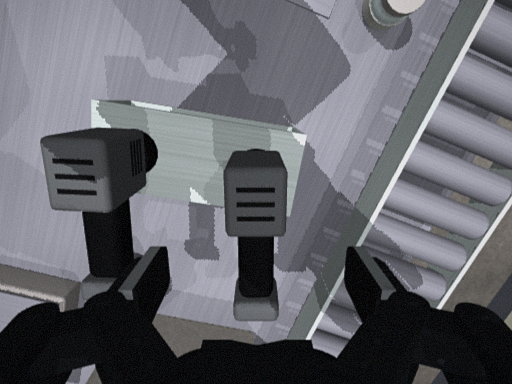

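The wrist view shows the far gun's housing centred at (255,195) between the fingers, with the handle straight below it at (255,290). The measured position (0.6437,-0.2317) and yaw of 21.2° match the earlier values, so I'll descend and grip.

```bash
python3 -m creep '-.016 -.012 .3 0 0 0; -.016 -.012 .6 0 0 0; -.016 -.012 .8 0 0 0; -.016 -.012 .8 0 0 0; -.016 -.012 .8 0 0 0'; python3 -m creep '0 0 0 0 0 0;0 0 0 0 0 0;0 0 0 0 0 0;0 0 0 0 0 0;0 0 0 0 0 0' -1 120;  python3 -m creep '0 0 0 0 0 0;0 0 0 0 0 0;0 0 0 0 0 0;0 0 0 0 0 0;0 0 0 0 0 0'; python3 -c "
from h import *
print(arm.observe())"
```

```text
t: 3.4
tool_pos: [0.6442, -0.2332, 0.1833]
eef_rot: [0.562, 0.827, 0.0, 0.001]
force: [0.2, -0.4, 0.6]
finger_gap: 0.0858
gripper_force: 0.0
t: 4.03
tool_pos: [0.6442, -0.2339, 0.1833]
eef_rot: [0.562, 0.827, 0.0, 0.001]
force: [1.4, 2.7, 6.4]
finger_gap: 0.0485
gripper_force: 123.7
t: 4.65
tool_pos: [0.6442, -0.2339, 0.1833]
eef_rot: [0.562, 0.827, 0.001, 0.001]
force: [1.4, 1.8, 6.4]
finger_gap: 0.0488
gripper_force: 123.7
{'t': 4.65, 'qpos': array([-4.44853652e-01,  6.21538148e-01,  1.45037662e+00,  6.73931103e-04,
        1.06686231e+00, -8.21447545e-01]), 'joint_velocities': array([-0.00130357,  0.00062726, -0.00050095,  0.0011942 ,  0.00026392,
        0.00108405]), 'effort': array([-1.34627178e+00, -6.53028131e+01, -2.33057982e+01, -4.63600662e-01,
        4.04571695e-02, -1.34328040e-02]), 'tool_pos': array([ 0.64419518, -0.23393082,  0.18331208]), 'eef_rot': array([5.62381260e-01, 8.26876804e-01, 5.05395164e-04, 1.34671615e-03]), 'force': array([1.35232806, 1.80161714, 6.42659388]), 'wrist_torque': array([ 0.35729844, -0.13605295, -0.01007081]), 'gripper_force': 123.72027397155762, 'finger_gap': 0.04877593692743586}
```

Gripped. Next I'll lift it 15 mm to feel the weight.

```bash
python3 -m creep '0 0 -.03 0 0 0;0 0 -.06 0 0 0;0 0 -.1 0 0 0;0 0 -.1 0 0 0;0 0 -.1 0 0 0'; python3 -m creep '0 0 0 0 0 0;0 0 0 0 0 0;0 0 0 0 0 0;0 0 0 0 0 0'; python3 -c "
from h import *
s=arm.observe();print(s['force'],s['wrist_torque'])"
```

```text
t: 5.28
tool_pos: [0.6434, -0.2339, 0.1966]
eef_rot: [0.562, 0.827, 0.0, -0.0]
force: [-0.5, 0.2, -4.0]
finger_gap: 0.0487
gripper_force: 124.1
t: 5.78
tool_pos: [0.6435, -0.2339, 0.1968]
eef_rot: [0.562, 0.827, 0.0, -0.0]
force: [0.1, 0.3, -4.5]
finger_gap: 0.0486
gripper_force: 124.1
[ 0.12310279  0.31436463 -4.52664127] [-0.01038334  0.00357504  0.02693525]
```

It reads 4.5 N, or about 0.45 kg, so this is the light gun. I'll set it back and release.

```bash
python3 -m creep '0 0 .03 0 0 0;0 0 .06 0 0 0;0 0 .09 0 0 0;0 0 .1 0 0 0;0 0 .1 0 0 0'; python3 -m creep '0 0 0 0 0 0;0 0 0 0 0 0;0 0 0 0 0 0;0 0 0 0 0 0' 1; python3 -m creep '0 0 -.2 0 0 0;0 0 -.5 0 0 0;0 0 -.8 0 0 0;0 0 -.8 0 0 0;0 0 -.8 0 0 0'
python3 - <<'E'
from h import *
for n in("top","scene"):
    p,d=optics.snapshot(n);P=cloud(n,d);X,Y,Z=np.moveaxis(P,-1,0)
    m=((np.hypot(X-.508,Y+.2605)<.07)|(np.hypot(X-.644,Y+.2317)<.05))&(Z>.212)&(Z<.235)
    c,l,st,_=cv2.connectedComponentsWithStats(m.astype(np.uint8))
    for i in range(1,c):
        if st[i,4]>40:
            q=P[l==i];r=cv2.minAreaRect(q[:,:2].astype(np.float32));print(n,st[i,4],np.median(q[:,2]).round(4),np.round(r[0],4),np.round(r[1],4),r[2])
s=arm.observe();print(s['tool_pos'],R.from_quat(s['eef_rot']).as_matrix().round(4),s['force'])
E
```

```text
t: 6.4
tool_pos: [0.6435, -0.2339, 0.1833]
eef_rot: [0.562, 0.827, 0.0, 0.001]
force: [-4.0, 2.2, 8.9]
finger_gap: 0.0484
gripper_force: 125.4
t: 6.9
tool_pos: [0.6435, -0.2339, 0.1817]
eef_rot: [0.562, 0.827, 0.0, -0.0]
force: [-0.9, 0.3, -0.7]
finger_gap: 0.0852
gripper_force: 0.0
t: 7.52
tool_pos: [0.6432, -0.2338, 0.3011]
eef_rot: [0.562, 0.827, -0.0, -0.0]
force: [-1.1, -0.3, -0.5]
finger_gap: 0.0855
gripper_force: 0.0
scene 445 0.22 [ 0.5099 -0.2607] [0.0495 0.0599] 18.61481285095215
scene 521 0.2199 [ 0.6457 -0.2311] [0.0495 0.0603] 21.293258666992188
[ 0.64315939 -0.23376115  0.30032539] [[-0.3675  0.93   -0.002 ]
 [ 0.93    0.3675  0.001 ]
 [ 0.0017 -0.0015 -1.    ]] [ 0.63488849  0.88443756 -0.43763314]
```

The light gun is back where it was. Now to the near gun.

```bash
python3 -m creep '.163 -.907 0 0 0 .05;.163 -.907 0 0 0 .05;.163 -.907 0 0 0 .05;.163 -.907 0 0 0 .05'; python3 -m creep '0 0 0 0 0 0; 0 0 0 0 0 0'
python3 - <<'E'
from h import *
s=arm.observe();p,d=optics.snapshot("wrist")
m=optics.camera_model("wrist");K=m["camera_matrix"];M=np.eye(4);M[:3,:3]=R.from_quat(s['eef_rot']).as_matrix();M[:3,3]=s['tool_pos'];T=M@m["T_tool_cam"]
v,u=np.mgrid[:384,:512];P=np.stack([(u-K[0,2])/K[0,0]*d,(v-K[1,2])/K[1,1]*d,d],-1)@T[:3,:3].T+T[:3,3]
Z=P[...,2]
for lo,c0,rad in((.212,(.508,-.261),.06),(.14,(.523,-.307),.1)):
    mk=((d>0)&(Z>lo)&(Z<.228)&(np.hypot(P[...,0]-c0[0],P[...,1]-c0[1])<rad)).astype(np.uint8)
    c,l,st,_=cv2.connectedComponentsWithStats(mk)
    for i in range(1,c):
        if st[i,4]>300:
            q=P[l==i];r=cv2.minAreaRect(q[:,:2].astype(np.float32));print(st[i],np.median(q[:,2]).round(4),np.round(r[0],4),np.round(r[1],4),r[2])
print(s['tool_pos'],M[:3,:3].round(4),s['force'],s['qpos'])
E
```

```text
t: 8.12
tool_pos: [0.5078, -0.2614, 0.3016]
eef_rot: [0.584, 0.812, 0.0, -0.0]
force: [0.7, -0.3, -0.0]
finger_gap: 0.0852
gripper_force: 0.0
t: 8.38
tool_pos: [0.5089, -0.2609, 0.3012]
eef_rot: [0.583, 0.812, 0.0, -0.0]
force: [0.4, 0.4, -0.6]
finger_gap: 0.0855
gripper_force: 0.0
[ 223  162   64   73 4437] 0.2181 [ 0.5069 -0.2616] [0.05   0.0594] 18.305397033691406
[ 223  149   64  170 8459] 0.2152 [ 0.5226 -0.3075] [0.0502 0.1565] 18.714574813842773
[ 0.50888483 -0.2608743   0.30122955] [[-3.192e-01  9.477e-01 -4.000e-04]
 [ 9.477e-01  3.192e-01  5.000e-04]
 [ 6.000e-04 -3.000e-04 -1.000e+00]] [ 0.37518457  0.3517026  -0.57266336] [-5.89272615e-01  3.51184266e-01  1.59628425e+00  1.66193117e-04
  1.19473761e+00 -9.14233395e-01]
```

```bash
python3 -m creep '0 -.012 .3 0 0 0; 0 -.012 .6 0 0 0; 0 -.012 .8 0 0 0; 0 -.012 .8 0 0 0; 0 -.012 .8 0 0 0' && python3 -m creep '0 0 0 0 0 0;0 0 0 0 0 0;0 0 0 0 0 0;0 0 0 0 0 0;0 0 0 0 0 0' -1 120;  python3 -m creep '0 0 -.03 0 0 0;0 0 -.06 0 0 0;0 0 -.1 0 0 0;0 0 -.1 0 0 0;0 0 -.1 0 0 0'; python3 -m creep '0 0 0 0 0 0;0 0 0 0 0 0;0 0 0 0 0 0;0 0 0 0 0 0'; python3 -c "
from h import *
s=arm.observe();print(s['force'],s['wrist_torque'])"
```

```text
t: 9.05
tool_pos: [0.507, -0.2619, 0.1828]
eef_rot: [0.584, 0.812, 0.0, 0.001]
force: [0.3, -0.6, 0.2]
finger_gap: 0.0853
gripper_force: 0.0
t: 9.68
tool_pos: [0.5068, -0.2619, 0.1831]
eef_rot: [0.584, 0.812, 0.0, 0.001]
force: [1.5, 1.5, 6.0]
finger_gap: 0.0491
gripper_force: 123.2
t: 10.3
tool_pos: [0.5062, -0.2616, 0.1966]
eef_rot: [0.584, 0.812, 0.0, -0.0]
force: [0.4, 1.4, -7.5]
finger_gap: 0.0485
gripper_force: 124.7
t: 10.8
tool_pos: [0.5063, -0.2617, 0.1967]
eef_rot: [0.584, 0.812, 0.0, -0.0]
force: [0.1, 0.2, -7.8]
finger_gap: 0.0485
gripper_force: 124.7
[ 0.05685503  0.2063323  -7.83819482] [ 0.05409573 -0.0329949  -0.06719504]
```

This one reads 7.8 N, or about 0.8 kg: the charged gun. I'll draw it right up, then carry it upright to the side of the box.

```bash
python3 -m creep '0 0 -.15 0 0 0;0 0 -.35 0 0 0;0 0 -.55 0 0 0;0 0 -.75 0 0 0;0 0 -.8 0 0 0'; python3 -m creep '.1 .05 0 0 0 0;.3 .15 0 0 0 0;.5 .27 0 0 0 0;.7 .4 0 0 0 0;.7 .4 0 0 0 0' ;python3 -m creep '.15 .1 0 0 0 0;.35 .2 0 0 0 0;.55 .3 0 0 0 0;.7 .4 0 0 0 0;.7 .4 0 0 0 0' ;python3 -m creep '.15 .1 0 0 0 0;.35 .2 0 0 0 0;.55 .3 0 0 0 0;.7 .4 0 0 0 0;.7 .4 0 0 0 0' ; python3 -c "
from h import *
s=arm.observe();print(s['force'],s['wrist_torque'],s['qpos'])"
```

```text
t: 11.42
tool_pos: [0.5066, -0.2619, 0.3184]
eef_rot: [0.584, 0.812, 0.0, 0.001]
force: [-0.6, 0.4, -9.1]
finger_gap: 0.0487
gripper_force: 126.9
t: 12.05
tool_pos: [0.5296, -0.1401, 0.3154]
eef_rot: [0.583, 0.813, 0.0, -0.001]
force: [-0.1, -0.2, -7.6]
finger_gap: 0.0486
gripper_force: 126.7
t: 12.68
tool_pos: [0.553, -0.0229, 0.3156]
eef_rot: [0.583, 0.812, -0.0, -0.001]
force: [0.1, 0.3, -7.8]
finger_gap: 0.049
gripper_force: 127.3
t: 13.3
tool_pos: [0.5766, 0.0949, 0.3158]
eef_rot: [0.583, 0.812, -0.0, -0.001]
force: [1.4, 0.1, -8.6]
finger_gap: 0.0486
gripper_force: 127.7
[ 1.44960936  0.08693357 -8.64057844] [0.11378065 0.06891812 0.02503856] [ 5.00952736e-02  3.59710665e-01  1.54381683e+00  9.01122230e-05
  1.23937403e+00 -2.75389317e-01]
```

Now the slant: +45° about tool y, which swings the nozzle toward the box.

```bash
python3 -m creep '0 0 0 0 .1 0;0 0 0 0 .22 0;0 0 0 0 .34 0;0 0 0 0 .46 0;0 0 0 0 .46 0'; python3 -m creep '0 0 0 0 .1 0;0 0 0 0 .2 0;0 0 0 0 .29 0;0 0 0 0 .29 0;0 0 0 0 .29 0'
python3 - <<'E'
from h import *
s=arm.observe();M=R.from_quat(s['eef_rot']).as_matrix();print(s['force'],s['qpos'],M.round(3))
aim=s['tool_pos']+.253*M[:,2];print("aim",aim); e=np.array([.517,.267,.039])-aim;print(e,(M.T@e/.15).round(3))
p,d=optics.snapshot("scene");cv2.imwrite("pics/s2.png",p[:,:,::-1])
E
```

```text
t: 13.92
tool_pos: [0.5769, 0.0915, 0.3153]
eef_rot: [0.569, 0.787, 0.138, -0.194]
force: [-0.2, -0.1, -8.5]
finger_gap: 0.0483
gripper_force: 127.7
t: 14.55
tool_pos: [0.5766, 0.0942, 0.3169]
eef_rot: [0.54, 0.751, 0.222, -0.309]
force: [-0.3, -0.2, -7.7]
finger_gap: 0.0486
gripper_force: 127.9
[-0.33404354 -0.18154334 -7.66968196] [-0.22303163  0.4996848   1.50985264  0.64554269  1.60063921 -0.68678995] [[-0.226  0.948 -0.224]
 [ 0.673  0.319  0.667]
 [ 0.704  0.    -0.71 ]]
aim [0.51989279 0.26303464 0.13725939]
[-0.00289279  0.00396536 -0.09825939] [-0.439 -0.01   0.487]
```

View pics/s2.png

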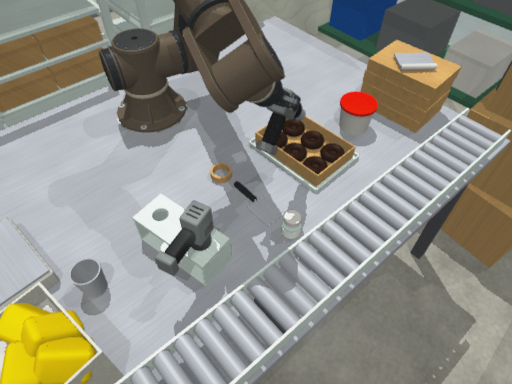

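The light gun stands in the far hole at (197,235). The charged one is gripped and slanted over the box, with its handle at about (270,135). Now I'll lower it 98 mm and check whether it slipped in the grip.

```bash
python3 -m creep '-.08 0 .09 0 0 0;-.2 0 .22 0 0 0;-.32 -.01 .36 0 0 0;-.44 -.01 .487 0 0 0;-.44 -.01 .487 0 0 0'; python3 -m creep '0 0 0 0 0 0;0 0 0 0 0 0;0 0 0 0 0 0;0 0 0 0 0 0';python3 - <<'E'
from h import *
s=arm.observe();M=R.from_quat(s['eef_rot']).as_matrix();print(s['force'],s['joint_velocities'].round(3))
aim=s['tool_pos']+.253*M[:,2];print("aim",aim,"mouth",s['tool_pos']+.153*M[:,2])
for n in("scene","top","wrist"):
    p,d=optics.snapshot(n);cv2.imwrite(f"pics/{n}3.png",p[:,:,::-1])
    if n=="wrist":
        m=optics.camera_model(n);K=m["camera_matrix"];v,u=np.mgrid[:384,:512];T=m["T_tool_cam"]
        Q=np.stack([(u-K[0,2])/K[0,0]*d,(v-K[1,2])/K[1,1]*d,d],-1)@T[:3,:3].T+T[:3,3];Q[d==0]=np.nan
    else: Q=(cloud(n,d)-s['tool_pos'])@M
    x,y,z=np.moveaxis(Q,-1,0)
    k=(abs(y)<.035)&(z>.09)&(z<.15)&(abs(x)<.05)   # nozzle
    q=Q[k];print(n,"nozzle",len(q), *( (q.min(0).round(4),q.max(0).round(4)) if len(q)>20 else ()))
    for a in(.095,.11,.125,.14):
        w=Q[k&(abs(z-a)<.0075)]
        if len(w)>8:print(a,len(w),"x",np.percentile(w[:,0],[2,98]).round(4),"y",np.percentile(w[:,1],[2,98]).round(4))
    k=(abs(y)<.03)&(x<-.04)&(x>-.14)&(z>-.05)&(z<.06);q=Q[k]
    if len(q)>20:print(n,"handle",len(q),np.percentile(q,[2,98],axis=0).round(4))
E
```

```text
t: 15.22
tool_pos: [0.5728, 0.0988, 0.2164]
eef_rot: [0.54, 0.75, 0.222, -0.312]
force: [-0.5, 0.2, -7.6]
finger_gap: 0.0488
gripper_force: 127.6
t: 15.72
tool_pos: [0.5737, 0.0984, 0.2188]
eef_rot: [0.539, 0.75, 0.224, -0.31]
force: [-0.4, 0.2, -7.7]
finger_gap: 0.0488
gripper_force: 127.6
[-0.42046829  0.19599219 -7.66682237] [ 0.002  0.002  0.001 -0.001 -0.    -0.   ]
aim [0.51685031 0.26799541 0.03988334] mouth [0.53930805 0.20096879 0.11061581]
scene nozzle 42 [-0.016   0.0068  0.1113] [0.0183 0.0207 0.1497]
0.125 16 x [-0.0156  0.0159] y [0.0079 0.0196]
0.14 15 x [-0.0124  0.0132] y [0.0129 0.0205]
scene handle 508 [[-0.1251 -0.0157 -0.0198]
 [-0.042   0.023   0.0173]]
top nozzle 118 [ 0.0006 -0.0186  0.0909] [0.0218 0.0164 0.1498]
0.095 19 x [0.0088 0.0205] y [-0.0179  0.0102]
0.11 29 x [0.0035 0.0204] y [-0.0176  0.014 ]
0.125 35 x [0.0043 0.0193] y [-0.018   0.0144]
0.14 31 x [0.0047 0.0198] y [-0.0172  0.0137]
wrist nozzle 167 [ 0.0063 -0.0147  0.1203] [0.0161 0.0168 0.1499]
0.125 56 x [0.0123 0.016 ] y [-0.0091  0.0109]
0.14 94 x [0.0084 0.016 ] y [-0.0133  0.0152]
```

View pics/wrist3.png

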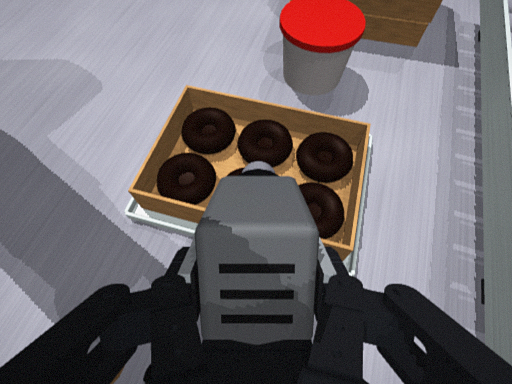

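View pics/scene3.png

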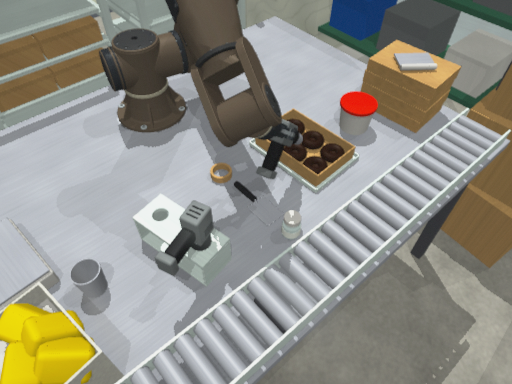

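The nozzle lies along the tool axis, so there was no slip. The aim point is at (0.517,0.268,0.040), the mouth is 0.11 m up, and the arm is still. In the pictures the nozzle tip at (260,170) points at the middle of the box, and nothing else has moved.

```bash
python3 -c "
from rig import arm
print(arm.close_job())"
```

```text
the job is handed in; nothing more can be done
None
```

I handed the job in with the heavier gun (about 0.8 kg, from the hole nearer the robot) held still at about 45° and aimed within a few millimetres of the box's middle, nozzle mouth about 10 cm away; the lighter gun (about 0.45 kg) is back upright in its hole, and the verdict was not shown.

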